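# Clear the drip tray and hang the slide rack up to drain

### The job

Somebody left the brown reagent bottle standing in the drip tray, right where the rack of stained slides has to hang. Stand the bottle upright on the bare table top beside the tray, then lift the green slide rack out of the white staining dish by its handle and hang it by the handle bar on the tray's two hooks, so that it hangs free and level over the tray. Keep the rack upright on the way so that the slides stay in it, do not tip the dish over, and leave the petri dish, the green cover-glass box and the rest of the bench as they are.

Things in the scene. Friction and masses are not known exactly. Their poses are not given: they have to be found in the camera images.
- drain_stand: fixed steel drip tray 190 (x) x 133 (y) mm, floor 8, rim 22 mm high. Origin: centre of underside, z up. Two 6 mm rod hooks at y = +/-28 mm: posts at x = +86, arching at 155 mm height to x = +70, sloping forward (-x) down to troughs at x = +18, upturned tips at x = -4, 155 high. Open to the front (-x), facing the robot: the rack enters from there, handle bar above the tips, body below the rods
- hook_seat (a point): midway between the two hook troughs (x +18, y 0, z 140 mm in the stand's frame): where the middle of the rack's handle bar lies when hung; axes as the stand's, the bar along y
- staining_dish: loose white plastic open dish, outside 102 (x) x 118 (y) mm (140 mm in y over its end lugs), 46 mm high, 0.6 kg; inside 94 x 110 mm, floor 4 mm thick. Origin: centre of the underside, z up
- slide_rack: green rack with 12 upright slides, 86 (x) x 100 (y) x 31 mm, 0.24 kg, standing in the dish with 4 to 5 mm play. Origin: centre of underside, z up; both ways round alike. A rigid 5 mm wire handle arches over it: legs at y = +/-51 mm, top bar along y, its axis 100 mm above the underside; the bare wire 17 to 41 mm either side of the middle is for the hooks
- rack_grip (a point): middle of the handle bar: centre of the black rubber grip sleeve (10 mm thick, 34 mm long, along the rack's y), 100 mm above the rack's underside; pinch it from above, fingers fore and aft of the bar (closing along the rack's x)
- reagent_bottle: loose brown bottle with a white cap, 62 mm diameter, 140 mm high, about 0.33 kg; the cap is 34 mm wide and takes the top 20 mm, the shoulder slopes below it. Origin: centre of the underside, z up along the bottle. At the start it stands in the front half of the drip tray
- petri: small covered petri dish with reddish filling, 56 mm across, 14 mm high, on the table; leave alone. Origin: centre of the underside
- cover_glass: small box of cover glasses with a green lid, 36 x 36 x 13 mm, on the table behind; leave alone. Origin: centre of the underside
Mind the look-alikes: they are no part of the job. What is shaped like the reagent_bottle but red is not meant.

How it is judged (in metres and radians):
On the way, in this order (a step that is already met when the one before it is completed fails the run):
1. the bottle stands upright and let go on the table top, out of the drip tray, with the rack still in the dish (height (world z) of reagent_bottle below 0.005 m and angle between reagent_bottle's own z axis and vertical below 0.1 rad and linear speed of reagent_bottle below 0.03 m/s and contact force between the fingers and reagent_bottle below 0.1 N and horizontal distance between rack_grip and staining_dish below 0.03 m and height (world z) of slide_rack below 0.02 m), for 0.2 s.
2. the rack is lifted clear of the dish (height (world z) of slide_rack above 0.03 m and contact force between slide_rack and staining_dish below 0.05 N), for 0.1 s.
At the end, for the whole second after the job is handed in: The rack hangs upright, at rest, its bar in both hooks (middle within 14 mm sideways, -14 to +28 mm fore-aft, -6 to +14 mm in height of the hook seat; 0.2 rad), clear of the bottle. The bottle stands upright (0.1 rad) and at rest on the table top; the dish stands upright (x of rack_grip in the frame of hook_seat between -0.014 and 0.028 m and y of rack_grip in the frame of hook_seat between -0.014 and 0.014 m and z of rack_grip in the frame of hook_seat between -0.006 and 0.014 m and angle between the y axis of slide_rack and the y axis of drain_stand, either way round below 0.2 rad and angle between slide_rack's own z axis and vertical below 0.2 rad and linear speed of slide_rack below 0.05 m/s and contact force between slide_rack and drain_stand above 0.5 N and contact force between slide_rack and reagent_bottle below 0.05 N and height (world z) of reagent_bottle below 0.005 m and angle between each of reagent_bottle, staining_dish's own z axis and vertical below 0.1 rad and linear speed of reagent_bottle below 0.03 m/s); the robot touches nothing.
It fails at once if the slide rack is tipped by more than 0.6 rad (angle between slide_rack's own z axis and vertical above 0.6 rad).
It fails at once if the bottle falls over (tilts more than 0.8 rad) (angle between reagent_bottle's own z axis and vertical above 0.8 rad).
It fails at once if the staining dish is tipped by more than 0.5 rad (angle between staining_dish's own z axis and vertical above 0.5 rad).
It fails at once if the petri dish or the cover-glass box is moved by more than 30 mm (distance of any of petri, cover_glass from where it was at the start of the episode above 0.03 m).
It also fails if it takes over 64 s, if anything falls off the work surface, if the arm or the gripper's body presses on something with over 40 N, if the wrist force passes 120 N, or if a joint passes its speed limit or range.

### The arm

A 6-joint arm with a two-finger parallel gripper is mounted at the origin on a cart in front of the work surface, level with it; the furniture and walls round the work are solid. World frame = base frame: x ahead of the robot, y to its left, z up, the work surface at z = 0. Lengths are in m, angles in degrees, forces in N, time in s.
With the tool pointing down it reaches from about 0.4 to 0.825 m from the base axis. Payload 7 kg.
Tool frame: the origin (TCP) lies at the very end of the fingers, on their centre line; the grasp point (between the pads) lies r.grip_depth behind it (r.grip_depth is the distance from the TCP to the grasp point, in m); z points along the fingers, y is the direction in which the jaws open and shut (so a half turn about z gives the same grasp; the last joint's range is limited). The gripper opens to 88 mm and grips with 3 to 60 N. Pads are 19 mm wide; open, the fingers measure 130 mm over their backs; the gripper's body (78 mm by 193 mm) begins 47 mm behind the grasp point.
Start: joints at [79.647, 20.546, 0.682, 0, -70.136, -16.507], TCP at [0.305, 0.602, 0.227] pointing down, gripper open.
Joint ranges: [-176.03, 176.03], [-82.01, 121.73], [-58.28, 71.71], [-173.87, 95.51], [-174.79, -0.11], [-173.66, 173.66]. Speed limits (degrees/s): [136.94, 136.94, 172.46, 180, 180, 180].

### API

Orientations are given as [roll, pitch, yaw] about the fixed x, y, z axes, in that order (R = Rz(yaw) Ry(pitch) Rx(roll)).
In Python, from plant import get_state, vision, r gives the robot as it stands.
- The arm moves only by the shell command python3 -m handwheel 'ROWS' [FORCE]. ROWS is JSON, a list of rows, each a list of 5 numbers: the shift along the tool's x, y, z in mm, then the turn about the tool's z in degrees, then the finger opening in mm, from 0 to 87.6. A call has exactly 8 rows; each row shifts and turns the commanded pose from where the row before left it, along the tool's axes as they then stand; what a row does not reach is not made up. A row lasts 1/8 s, in which the tool goes at most 62.5 mm and 10.7 degrees, less where a joint would pass 70% of its speed; a pose out of reach is approached as far as the arm can. A call with a gripper value outside its range is refused whole. The fingers move at their own pace and stop on an object; FORCE is the grip in N (left out, the last holds). Time passes only in rows, so rows that do not move let the fingers close, or fill a call up. It gives the time, the measured TCP pose, the force and the opening at its end, in the units of the state.
- get_state(): the state, without advancing time (a new reading comes with each control period).
- vision.capture(name): name is "scene" or "top"; returns a dict with "color" (420x560x3 uint8, red, green, blue), "range_z" (420x560 float32, m along the optical axis (not along the pixel's ray), 0 where there is no reading), "K" (3x3 intrinsics, pixels), "R" (3x3) and "t" (3): a world point X has camera coordinates R X + t. Camera axes: x right, y down, z forward; pixel columns grow to the right and rows downward; lengths in m; the calibration is good to about 2 mm. A picture is of the moment at which its call begins.
- r.close_job(): hands the job in, once; it reports no verdict.
The state is a dict: "time_s": time; "joints": joint angles; "qd": joint speeds; "joint_torque": joint torques, N m; "tcp_pos": TCP position; "eef_rot": TCP orientation; "contact_force": force on the tool from outside, world axes, zero at the start; "moment": the same for the moment, N m; "gripper_width": finger opening in m.
Only numpy, scipy, OpenCV 4.12 (cv2) and the standard library are available. Lean on these libraries where they do the work, as an engineer would, in place of code of your own. Each camera call takes 0.05 s, during which the arm holds its last target. There are 200 camera calls.

## Working session

There is one attempt and no reset: what is moved stays moved. The work goes in short steps, Python scripts to look and compute and a shell command to move; the robot and the scene stay as the last step left them, time stands still between calls to the robot, and variables do not carry over. Pictures are saved under pics/ and viewed, and the job is handed in when it is done.

```bash
mkdir -p pics
python3 - <<'E'
from plant import get_state, vision, r
import cv2,numpy as np
print(get_state(), r.grip_depth)
for n in("scene","top"):
    c=vision.capture(n); np.savez(n+".npz",**c); cv2.imwrite(f"pics/{n}0.png",cv2.resize(c["color"][:,:,::-1],(800,600)))
    print(n,c["K"],c["R"],c["t"])
E
```

```text
{'time_s': 0.0, 'joints': array([ 7.96461659e+01,  2.05903937e+01,  6.33951186e-01, -2.04646321e-02,
       -7.01357383e+01, -1.65071069e+01]), 'qd': array([-0.02059039, -0.02265919, -0.05066938, -0.04331042,  0.07903678,
       -0.03361235]), 'joint_torque': array([ 6.50367638e-04, -5.82714164e+01,  2.93042511e+01,  6.99714705e+00,
        6.67290558e-03, -1.60158006e-04]), 'tcp_pos': array([0.30478178, 0.60172458, 0.22563471]), 'eef_rot': array([ 1.79906152e+02, -7.74909661e-03, -2.68679038e+01]), 'contact_force': array([-0.46155115,  0.11712662, -0.47067111]), 'moment': array([-0.01481808,  0.00355034,  0.02085618]), 'gripper_width': 0.08776335723868192} 0.0188
scene [[437.58989527   0.         281.37918939]
 [  0.         437.58989527 208.86929577]
 [  0.           0.           1.        ]] [[-0.35517153  0.93478185 -0.00600567]
 [ 0.37935714  0.13825953 -0.91486199]
 [-0.85436605 -0.32721123 -0.40372202]] [ 0.39749206 -0.07223811  1.30915023]
top [[385.228604     0.         287.92276712]
 [  0.         385.228604   204.43144744]
 [  0.           0.           1.        ]] [[ 0.02489453 -0.99936269  0.0255828 ]
 [-0.98242463 -0.02919212 -0.18436285]
 [ 0.18499216 -0.02054355 -0.98252525]] [-0.24128608  0.49327473  0.94309229]
```

View pics/scene0.png

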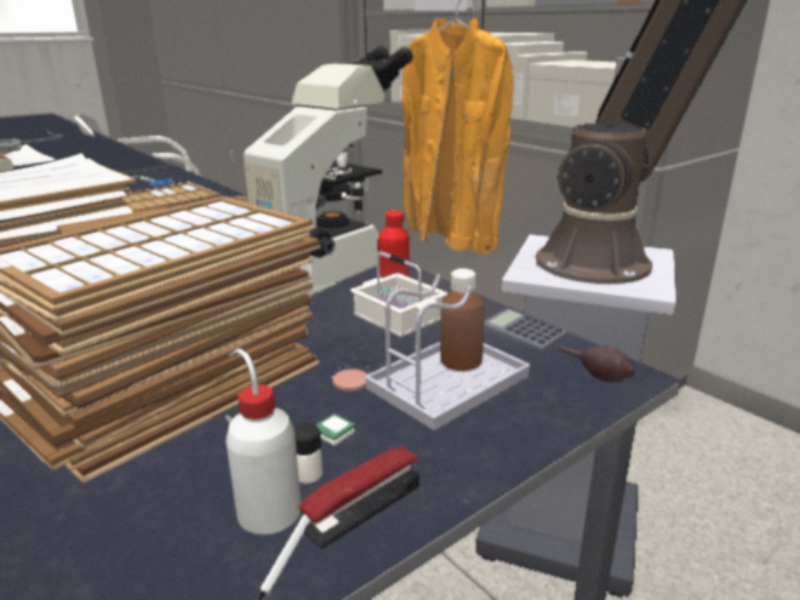

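View pics/top0.png

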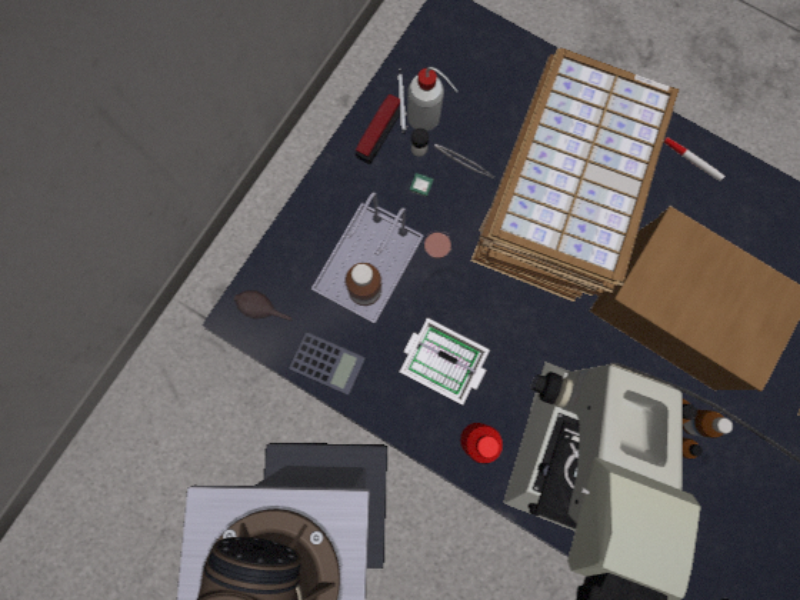

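The candidates for the bottle are the brown one in the tray (top 364,280), the red one (485,443), and small brown ones by the microscope (712,424). The brown one in the drip tray with the white cap fits. I'll confirm it in a crop and take the pixels from there.

Run:
```python
import cv2,numpy as np
c=np.load("top.npz")["color"][:,:,::-1]
# native crop cols 210-350, rows 125-290
cv2.imwrite("pics/c1.png",cv2.resize(c[125:230,210:310],None,fx=5.7,fy=5.7,interpolation=cv2.INTER_CUBIC))
cv2.imwrite("pics/c2.png",cv2.resize(c[215:290,270:350],None,fx=7,fy=7,interpolation=cv2.INTER_CUBIC))
```

```text
(no output)
```

View pics/c1.png

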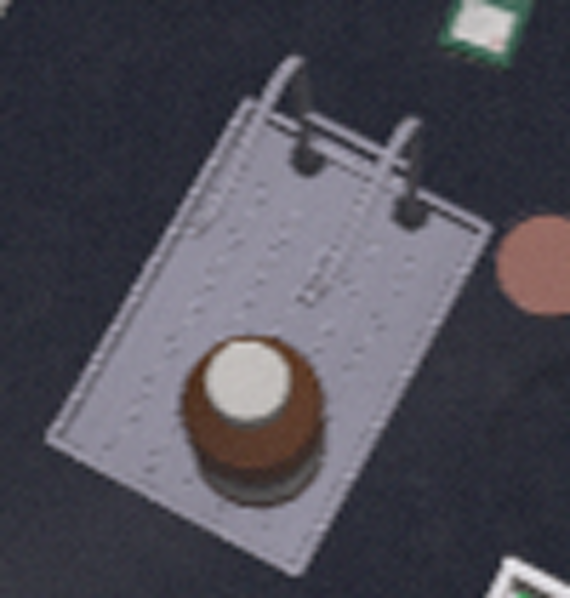

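View pics/c2.png

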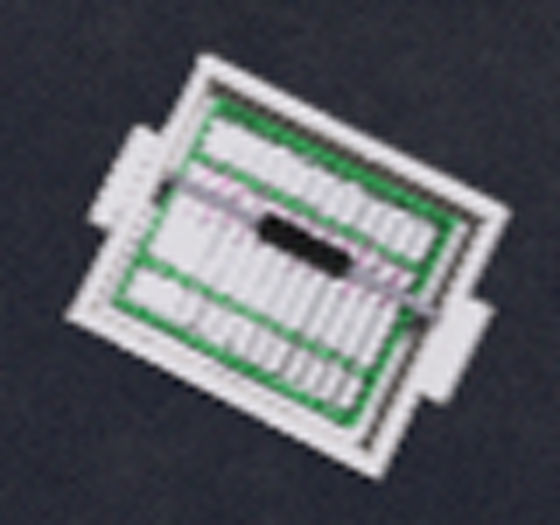

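The crop confirms the brown bottle with a white cap (cap centre at 248,382), the tray with its hooks, and the dish with the black sleeve (304,246). Next I turn these into positions.

```bash
cat > h.py <<'E'
import numpy as np
def ray(c,u,v,z):
    R,t,K=c["R"],c["t"],c["K"]; d=R.T@np.linalg.inv(K)@[u,v,1]; o=-R.T@t
    return o+d*(z-o[2])/d[2]
def crop(c,p,u0,v0,f,z): return ray(c,u0+(p[0]+.5)/f-.5,v0+(p[1]+.5)/f-.5,z)
def proj(c,X):
    x=c["K"]@(c["R"]@np.asarray(X)+c["t"]); return x[:2]/x[2]
def cloud(c):
    v,u=np.mgrid[:420,:560]; z=c["range_z"]; P=np.stack([(u-c["K"][0,2])/c["K"][0,0]*z,(v-c["K"][1,2])/c["K"][1,1]*z,z],-1)
    X=(P-c["t"])@c["R"]; X[z==0]=np.nan; return X
E
python3 - <<'E'
from h import *
np.set_printoptions(precision=4,suppress=True)
c=dict(np.load("top.npz")); s=dict(np.load("scene.npz"))
T=np.array([crop(c,p,210,125,5.7,.022) for p in[(250,100),(492,230),(298,574),(50,438)]])
D=np.array([crop(c,p,270,215,7,.046) for p in[(205,55),(510,210),(380,478),(68,318)]])
for n,Q in(("tray",T),("dish",D)):
    print(n,Q[:,:2].tolist(),Q.mean(0),[np.linalg.norm(Q[i]-Q[i-1]).round(4) for i in range(4)])
    e=(Q[0]+Q[1]-Q[2]-Q[3]); f=Q[0]+Q[3]-Q[1]-Q[2]
    print("x yaw",np.degrees(np.arctan2(e[1],e[0])),"y yaw-90",np.degrees(np.arctan2(f[1],f[0]))-90)
print("cap",crop(c,(248,382),210,125,5.7,.148))
a=[crop(c,p,270,215,7,.104) for p in[(263,228),(348,265),(304,246),(170,185),(432,312)]]
print("sleeve",a)
for X,n in((cloud(c),"top"),(cloud(s),"scene")):
    ok=(np.hypot(X[...,0]-.5,X[...,1])<.35)
    m=ok&(X[...,2]>.135)&(X[...,2]<.16); 
    P=X[m]; print(n,len(P),P.mean(0) if len(P) else 0)
    mm=ok&(np.abs(X[...,2])<.02); print("table z",np.median(X[mm][:,2]))
b=cloud(c)[int(192),int(253)]; print("cap depth pt",b)
print("petri",ray(c,437/800*560,245/600*420,.014))
E
```

```text
tray [[0.6745072735654541, -0.1301424968167325], [0.6138523210216458, -0.247147094516813], [0.44724281529214266, -0.16154943703673336], [0.5073564138301667, -0.04461069624156758]] [ 0.5607 -0.1459  0.022 ] [np.float64(0.1878), np.float64(0.1318), np.float64(0.1873), np.float64(0.1315)]
x yaw -27.145644162988535 y yaw-90 -27.304136562374524
dish [[0.4541584083176521, -0.25698755087842334], [0.40053540845304947, -0.36897244424943454], [0.30395551503677865, -0.32236709843986194], [0.3575157082006982, -0.20963192463271169]] [ 0.379  -0.2895  0.046 ] [np.float64(0.1076), np.float64(0.1242), np.float64(0.1072), np.float64(0.1248)]
x yaw -25.93289334319389 y yaw-90 -25.499422413684485
cap [ 0.5089 -0.144   0.148 ]
sleeve [array([ 0.3871, -0.275 ,  0.104 ]), array([ 0.3754, -0.3041,  0.104 ]), array([ 0.3814, -0.289 ,  0.104 ]), array([ 0.4009, -0.243 ,  0.104 ]), array([ 0.3603, -0.3328,  0.104 ])]
top 364 [ 0.5547 -0.1553  0.1467]
table z 0.0008831261575909198
scene 559 [ 0.571  -0.1554  0.1465]
table z 0.0030194317450255768
cap depth pt [ 0.5078 -0.1439  0.1488]
petri [ 0.5986 -0.275   0.014 ]
```

Run:
```python
from h import *
import cv2
c=dict(np.load("top.npz")); s=dict(np.load("scene.npz"))
# ortho height map, 1px=1mm cells of 5mm: x .25..0.75 up, y .05..-0.6 right
H=np.full((100,130),np.nan)
for X in(cloud(c),cloud(s)):
    P=X.reshape(-1,3); P=P[~np.isnan(P).any(1)]
    i=((.75-P[:,0])/.005).astype(int); j=((.05-P[:,1])/.005).astype(int)
    m=(i>=0)&(i<100)&(j>=0)&(j<130)&(P[:,2]>-.05)
    np.fmax.at(H,(i[m],j[m]),P[m,2])
V=np.nan_to_num(np.clip(H/.3,0,1)*255,nan=0).astype(np.uint8)
im=cv2.applyColorMap(cv2.resize(V,(780,600),interpolation=cv2.INTER_NEAREST),cv2.COLORMAP_JET)
im[cv2.resize(np.isnan(H).astype(np.uint8),(780,600),interpolation=cv2.INTER_NEAREST)>0]=0
for x in np.arange(.3,.75,.1):
    v=int((.75-x)*1200); cv2.line(im,(0,v),(780,v),(255,255,255),1); cv2.putText(im,f"x{x:.1f}",(0,v),0,.5,(255,255,255),1)
for y in np.arange(0,-.6,-.1):
    u=int((.05-y)*1200); cv2.line(im,(u,0),(u,600),(255,255,255),1); cv2.putText(im,f"y{y:.1f}",(u,595),0,.5,(255,255,255),1)
for j in range(40,110,10): print(.05-j*.005,[round(float(np.nanmax(H[i:i+4,j:j+4])),2) if not np.isnan(H[i:i+4,j:j+4]).all() else None for i in range(0,100,8)])
cv2.imwrite("pics/hm.png",im)
```

```text
-0.15000000000000002 [0.0, 0.0, 0.15, 0.01, 0.01, 0.16, 0.15, 0.03, 0.0, 0.01, 0.0, 0.0, 0.01]
-0.2 [0.0, 0.01, 0.0, 0.16, 0.02, 0.03, 0.01, 0.01, 0.01, 0.05, 0.0, 0.0, 0.0]
-0.25 [0.02, 0.02, 0.01, 0.02, 0.01, 0.01, 0.0, 0.05, 0.05, 0.11, 0.05, 0.0, 0.0]
-0.30000000000000004 [0.01, 0.01, 0.01, 0.0, 0.01, 0.0, 0.01, 0.0, 0.05, 0.11, 0.04, 0.05, 0.08]
-0.35000000000000003 [0.01, 0.0, 0.21, 0.22, 0.22, 0.2, 0.0, 0.01, 0.01, 0.05, 0.05, 0.0, 0.14]
-0.4 [0.22, 0.22, 0.22, 0.22, 0.22, 0.22, 0.0, 0.01, 0.0, 0.0, 0.0, 0.01, 0.01]
-0.45 [0.22, 0.22, 0.22, 0.22, 0.22, 0.22, 0.0, 0.0, 0.0, 0.01, 0.13, 0.11, 0.32]
```

View pics/hm.png

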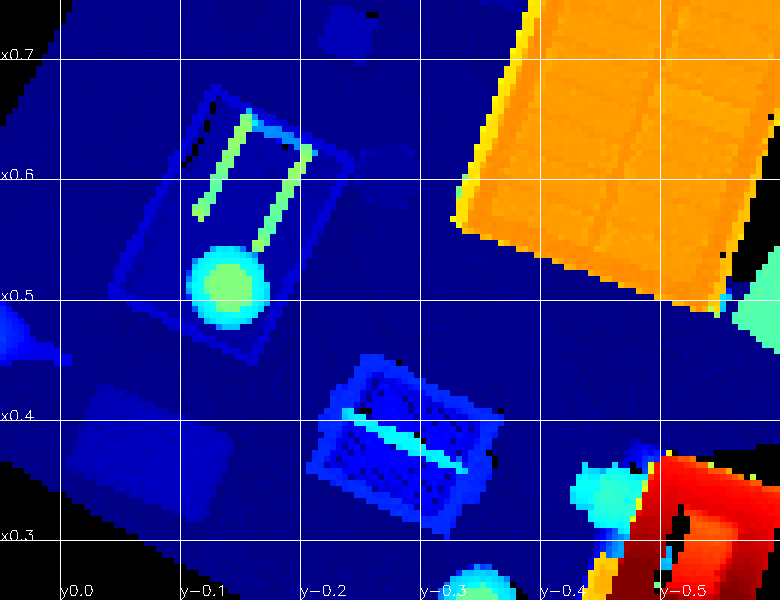

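The height map shows about 147 mm of bare table left of the tray, so I'll put the bottle near (0.585, -0.008). Moving over the bottle now with the jaws along tray y, which is the start yaw.

```bash
python3 -m handwheel '[[20,20,0,0,87],[33,36,0,0,87],[33,36,0,0,87],[33,36,0,0,87],[33,36,0,0,87],[33,36,0,0,87],[33,36,0,0,87],[33,36,0,0,87]]' 25
python3 -m handwheel '[[33,36,0,0,87],[33,36,0,0,87],[33,36,0,0,87],[33,36,0,0,87],[33,36,0,0,87],[33,36,0,0,87],[33,36,0,0,87],[20,32,0,0,87]]'
```

```text
time_s: 1.1
tcp_pos: [0.406, 0.2444, 0.2264]
eef_rot: [180.0, 0.0, -26.8]
contact_force: [0.6, 0.5, 0.3]
gripper_width: 0.0871
time_s: 2.1
tcp_pos: [0.5017, -0.1225, 0.2261]
eef_rot: [180.0, 0.0, -26.9]
contact_force: [0.9, -0.3, 0.6]
gripper_width: 0.0869
```

```bash
python3 -m handwheel '[[8,8,0,0,87],[8,8,0,0,87],[0,0,10,0,87],[0,0,15,0,87],[0,0,15,0,87],[0,0,10,0,87],[0,0,0,0,87],[0,0,0,0,87]]' 25
python3 - <<'E'
from plant import vision
import cv2,numpy as np
t=vision.capture("top")["color"][125:245,190:350,::-1]; s=vision.capture("scene")["color"][150:280,230:390,::-1]
cv2.imwrite("pics/a.png",np.vstack([cv2.resize(t,(400,300)),cv2.resize(s,(400,300))]))
E
```

```text
time_s: 3.1
tcp_pos: [0.509, -0.1421, 0.1769]
eef_rot: [-180.0, -0.0, -26.8]
contact_force: [0.3, 1.1, 0.1]
gripper_width: 0.087
```

View pics/a.png

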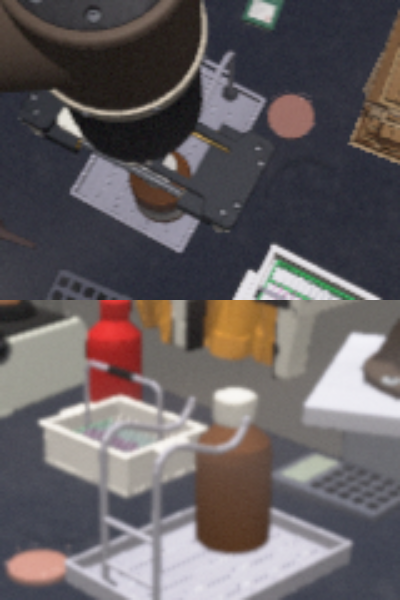

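The gripper is missing from the scene crop above the bottle (cap at about 235,400). I'll check the full frame.

Run:
```python
from plant import vision
import cv2
cv2.imwrite("pics/b.png",vision.capture("scene")["color"][:,:,::-1])
```

```text
(no output)
```

View pics/b.png

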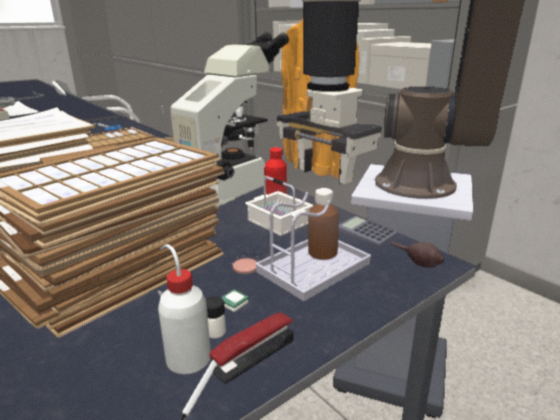

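The full frame is consistent: fingertips at (300,172) and (345,180) straddle the cap at (324,195). Descend and close.

```bash
python3 -m handwheel '[[1,2,10,0,87],[0,0,15,0,87],[0,0,15,0,87],[0,0,11,0,87],[0,0,0,0,87],[0,0,0,0,25],[0,0,0,0,25],[0,0,0,0,25]]' 25; python3 -m handwheel '[[0,0,0,0,25],[0,0,0,0,25],[0,0,0,0,25],[0,0,0,0,25],[0,0,-5,0,25],[0,0,-8,0,25],[0,0,-8,0,25],[0,0,0,0,25]]'
```

```text
time_s: 4.25
tcp_pos: [0.5089, -0.1444, 0.126]
eef_rot: [-180.0, -0.0, -26.9]
contact_force: [-0.4, -0.7, -0.4]
gripper_width: 0.0625
time_s: 5.25
tcp_pos: [0.5092, -0.1444, 0.1475]
eef_rot: [-180.0, -0.1, -26.9]
contact_force: [0.3, -0.1, -3.5]
gripper_width: 0.0333
```

Held (3.5 N, 33 mm). Lift, then shift 156 mm in tool -y.

```bash
python3 -m handwheel '[[0,0,-12,0,25],[0,0,-13,0,25],[0,-10,0,0,25],[0,-20,0,0,25],[0,-28,0,0,25],[0,-30,0,0,25],[0,-28,0,0,25],[0,-20,0,0,25]]'; python3 -m handwheel '[[0,-12,0,0,25],[0,-8,0,0,25],[0,0,8,0,25],[0,0,14,0,25],[0,0,14,0,25],[0,0,10,0,25],[0,0,3,0,25],[0,0,0,0,25]]'
python3 - <<'E'
from plant import vision
import cv2
cv2.imwrite("pics/d.png",cv2.resize(vision.capture("scene")["color"][120:300,230:470,::-1],(800,600)))
E
```

```text
time_s: 6.25
tcp_pos: [0.5707, -0.0209, 0.1709]
eef_rot: [180.0, 0.0, -26.8]
contact_force: [-0.1, -0.2, -3.3]
gripper_width: 0.0339
time_s: 7.25
tcp_pos: [0.5792, -0.0053, 0.1225]
eef_rot: [180.0, 0.0, -26.9]
contact_force: [0.1, 0.1, -2.8]
gripper_width: 0.0336
```

View pics/d.png

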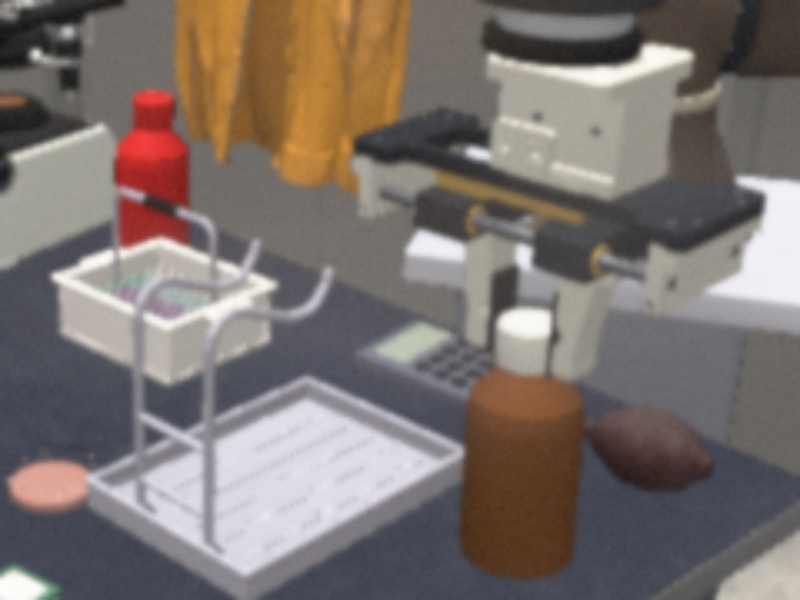

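The bottle is upright at (520,450), clear of the tray and about 4 mm above the table. Lower and release.

```bash
python3 -m handwheel '[[0,0,1,0,25],[0,0,1,0,25],[0,0,1,0,25],[0,0,1,0,25],[0,0,0.5,0,25],[0,0,0,0,25],[0,0,0,0,25],[0,0,0,0,25]]'
```

```text
time_s: 8.3
tcp_pos: [0.5791, -0.0052, 0.1181]
eef_rot: [-180.0, -0.0, -26.9]
contact_force: [-0.6, -0.5, -3.7]
gripper_width: 0.0336
```

```bash
python3 -m handwheel '[[0,0,0.5,0,25],[0,0,0.5,0,25],[0,0,0.5,0,25],[0,0,0.5,0,25],[0,0,0,0,25],[0,0,0,0,25],[0,0,0,0,25],[0,0,0,0,25]]'
```

```text
time_s: 9.3
tcp_pos: [0.58, -0.0053, 0.1176]
eef_rot: [-180.0, -0.1, -26.8]
contact_force: [-1.9, 0.2, 7.8]
gripper_width: 0.0333
```

Now on the table (+7.8 N). Open and rise.

```bash
python3 -m handwheel '[[0,0,0,0,60],[0,0,0,0,60],[0,0,0,0,60],[0,0,0,0,60],[0,0,0,0,60],[0,0,-10,0,60],[0,0,-20,0,60],[0,0,-20,0,60]]'; python3 -m handwheel '[[0,0,-30,0,60],[0,0,-30,0,60],[0,0,0,0,60],[0,0,0,0,60],[0,0,0,0,60],[0,0,0,0,60],[0,0,0,0,60],[0,0,0,0,60]]'
python3 - <<'E'
from plant import vision
import cv2
cv2.imwrite("pics/e.png",cv2.resize(vision.capture("scene")["color"][120:300,230:470,::-1],(800,600)))
E
```

```text
time_s: 10.3
tcp_pos: [0.5793, -0.0053, 0.1673]
eef_rot: [-180.0, -0.0, -26.9]
contact_force: [0.6, 0.5, -1.0]
gripper_width: 0.06
time_s: 11.3
tcp_pos: [0.5791, -0.0053, 0.2259]
eef_rot: [180.0, 0.0, -26.9]
contact_force: [-0.0, 0.2, -0.1]
gripper_width: 0.0598
```

View pics/e.png

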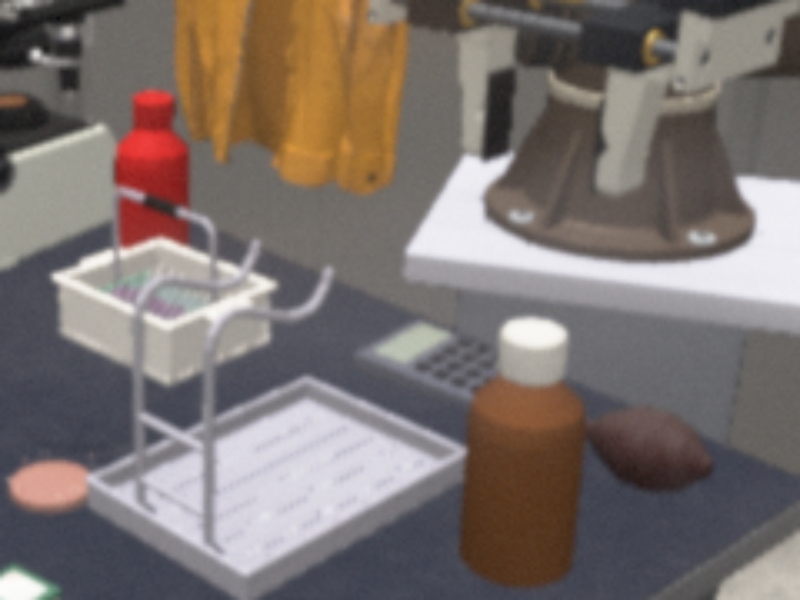

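The bottle stands free on the table. Moving over the rack and turning 87.4° so the jaws lie along the rack's x.

```bash
python3 -m handwheel '[[-4,23,0,0,60],[-6,45,0,0,60],[-7,50,0,0,60],[-7,50,0,0,60],[-7,50,0,0,60],[-7,50,0,0,60],[-6,45,0,0,60],[-4,29,0,0,60]]'; python3 -m handwheel '[[0,0,0,8,60],[0,0,0,10.5,60],[0,0,0,10.5,60],[0,0,0,10.5,60],[0,0,0,10.5,60],[0,0,0,10.5,60],[0,0,0,10.5,60],[0,0,0,10.5,60]]'
python3 - <<'E'
from plant import vision
import cv2
cv2.imwrite("pics/f.png",cv2.resize(vision.capture("top")["color"][150:330,210:450,::-1],(800,600)))
cv2.imwrite("pics/f2.png",cv2.resize(vision.capture("scene")["color"][80:260,200:440,::-1],(800,600)))
E
```

```text
time_s: 12.35
tcp_pos: [0.3796, -0.2902, 0.2263]
eef_rot: [-180.0, -0.0, -26.9]
contact_force: [0.5, 0.3, 0.1]
gripper_width: 0.0597
time_s: 13.35
tcp_pos: [0.3808, -0.2889, 0.2261]
eef_rot: [-180.0, 0.0, -108.7]
contact_force: [-0.5, 0.5, 0.9]
gripper_width: 0.06
```

View pics/f.png

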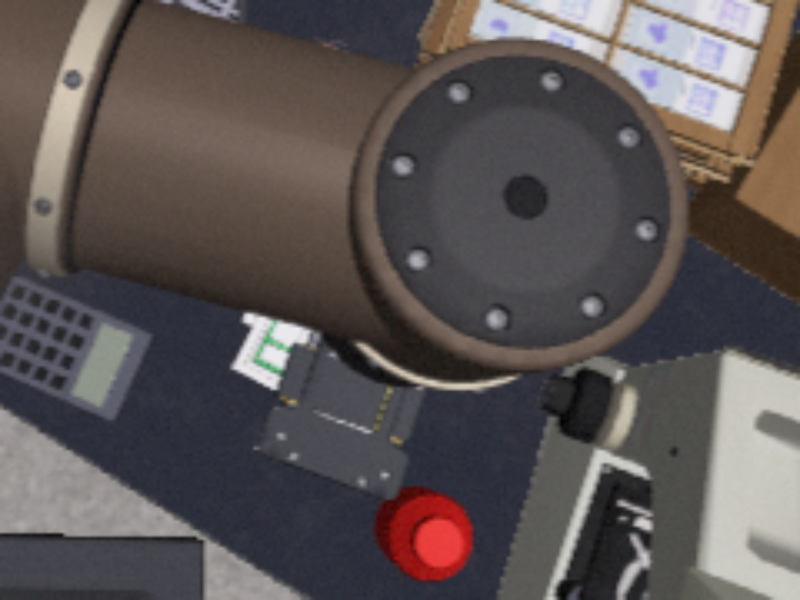

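View pics/f2.png

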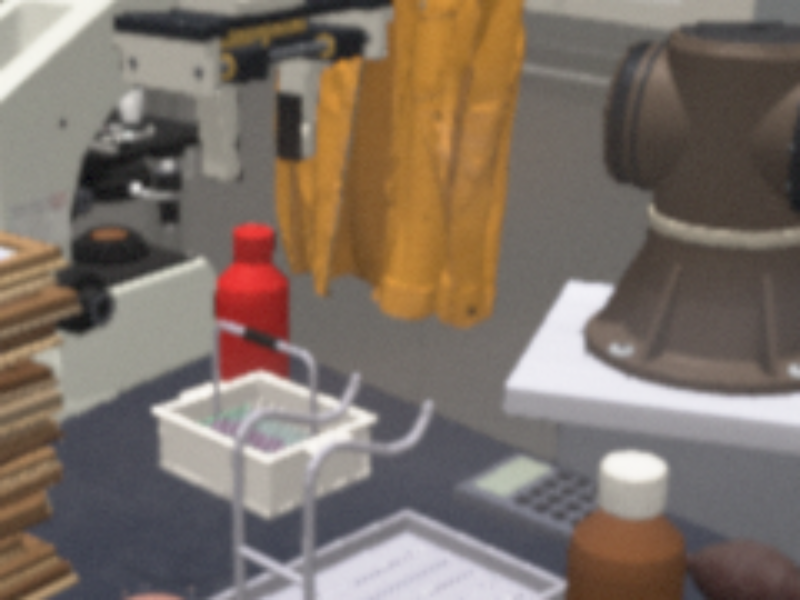

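```bash
python3 -m handwheel '[[0,0,10,5.6,60],[0,0,20,0,60],[0,0,25,0,60],[0,0,25,0,60],[0,0,10,0,60],[0,0,0,0,60],[0,0,0,0,60],[0,0,0,0,60]]'
python3 - <<'E'
from plant import vision
import cv2
cv2.imwrite("pics/g.png",cv2.resize(vision.capture("scene")["color"][130:220,220:340,::-1],(800,600),interpolation=cv2.INTER_CUBIC))
E
```

```text
time_s: 14.45
tcp_pos: [0.3823, -0.2888, 0.1369]
eef_rot: [-179.9, 0.0, -113.9]
contact_force: [0.4, 0.4, 0.3]
gripper_width: 0.0601
```

View pics/g.png

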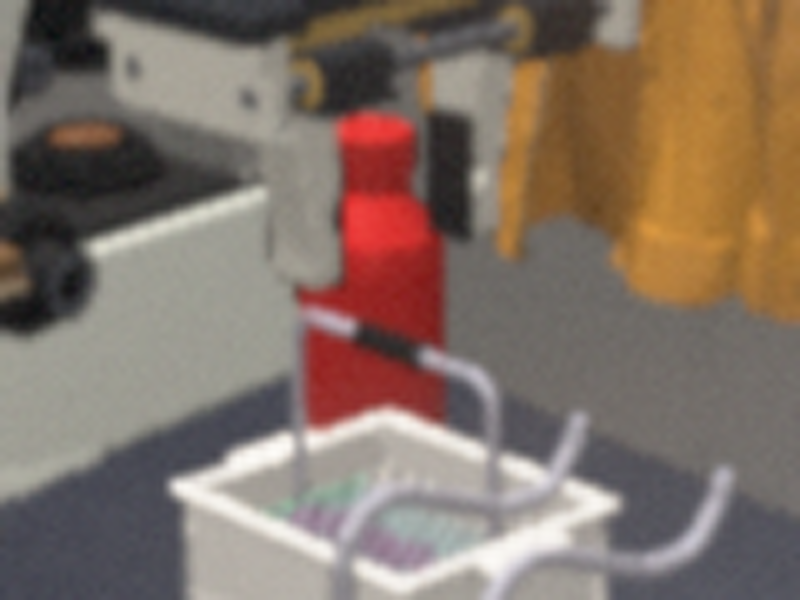

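The fingers straddle the black sleeve (388,343): tip midpoint is about (382,260), directly above it. Descend and grip.

```bash
python3 -m handwheel '[[0,0,12,0,60],[0,0,15,0,60],[0,0,15,0,60],[0,0,10,0,60],[0,0,0,0,60],[0,0,0,0,4],[0,0,0,0,4],[0,0,0,0,4]]' 30;python3 -m handwheel '[[0,0,0,0,4],[0,0,0,0,4],[0,0,0,0,4],[0,0,0,0,4],[0,0,0,0,4],[0,0,0,0,4],[0,0,-3,0,4],[0,0,-3,0,4]]' 40
python3 - <<'E'
from plant import vision
import cv2
cv2.imwrite("pics/i.png",cv2.resize(vision.capture("scene")["color"][130:220,220:340,::-1],(800,600),interpolation=cv2.INTER_CUBIC))
E
```

```text
time_s: 15.5
tcp_pos: [0.382, -0.2887, 0.0845]
eef_rot: [-180.0, 0.0, -114.0]
contact_force: [0.3, 0.3, 0.1]
gripper_width: 0.0355
time_s: 16.5
tcp_pos: [0.3817, -0.2886, 0.0901]
eef_rot: [180.0, 0.0, -114.0]
contact_force: [-0.2, 0.3, -2.8]
gripper_width: 0.0082
```

View pics/i.png

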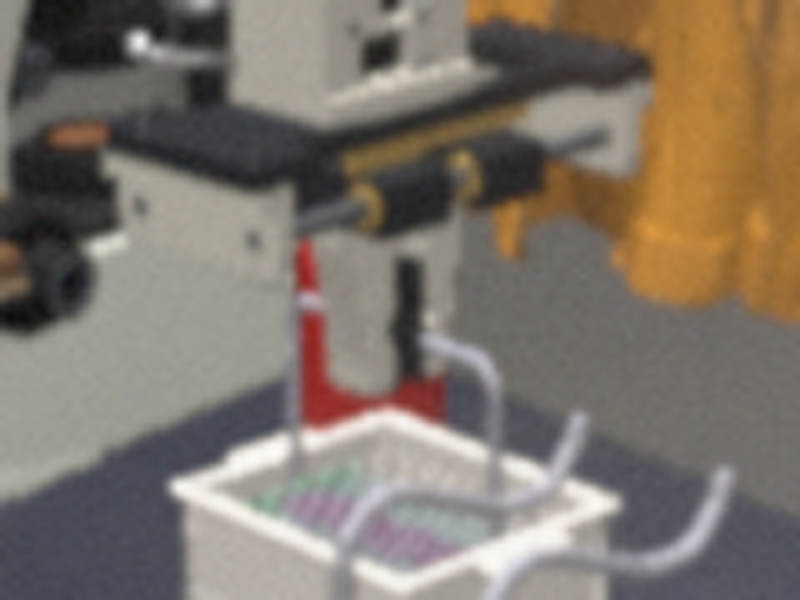

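Gripped: 8 mm opening and the weight is on the wrist. Lift 70 mm, then go to the waypoint in front of the hooks.

```bash
python3 -m handwheel '[[0,0,-6,0,4],[0,0,-9,0,4],[0,0,-12,0,4],[0,0,-14,0,4],[0,0,-12,0,4],[0,0,-9,0,4],[0,0,-6,0,4],[0,0,-2,0,4]]'; python3 -m handwheel '[[-6,-1.3,0,0,4],[-12,-2.6,0,0,4],[-18,-4,0,0,4],[-22,-5,0,0,4],[-24,-5.3,0,0,4],[-24,-5.3,0,0,4],[-24,-5.3,0,0,4],[-22,-5,0,0,4]]'; python3 -m handwheel '[[-20,-4.4,0,0,4],[-17,-3.7,0,0,4],[-11,-2.4,0,0,4],[-6.6,-1.4,0,1,4],[0,0,0,1.2,4],[0,0,0,1,4],[0,0,0,0,4],[0,0,0,0,4]]'
python3 - <<'E'
from plant import vision
import cv2
cv2.imwrite("pics/j.png",cv2.resize(vision.capture("scene")["color"][100:280,230:470,::-1],(800,600),interpolation=cv2.INTER_CUBIC))
cv2.imwrite("pics/j2.png",cv2.resize(vision.capture("top")["color"][110:290,190:430,::-1],(800,600),interpolation=cv2.INTER_CUBIC))
E
```

```text
time_s: 17.55
tcp_pos: [0.3818, -0.2887, 0.1603]
eef_rot: [-180.0, 0.0, -114.0]
contact_force: [-0.3, 0.5, -2.8]
gripper_width: 0.0086
time_s: 18.55
tcp_pos: [0.475, -0.162, 0.1597]
eef_rot: [180.0, -0.0, -113.9]
contact_force: [-0.5, 0.1, -2.7]
gripper_width: 0.0084
time_s: 19.55
tcp_pos: [0.5073, -0.1187, 0.1602]
eef_rot: [-180.0, 0.0, -117.2]
contact_force: [-0.1, 0.1, -3.0]
gripper_width: 0.0086
```

View pics/j.png

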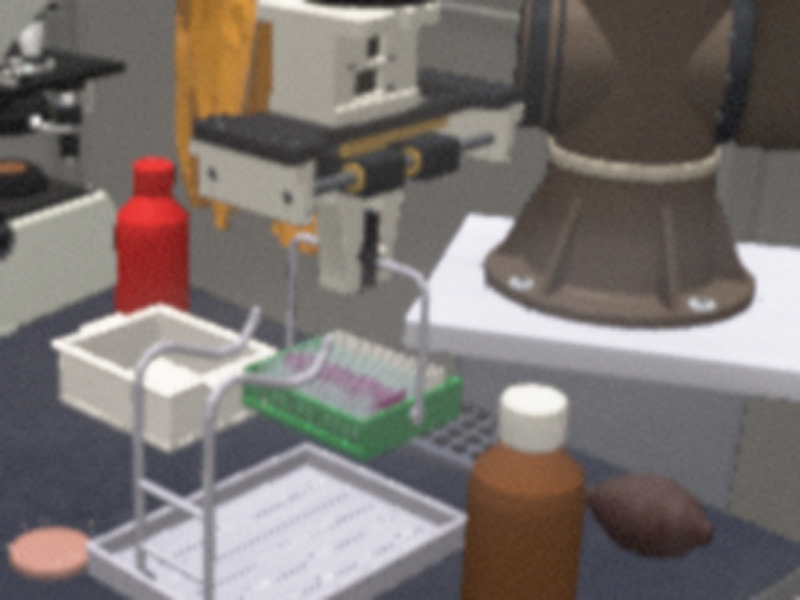

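View pics/j2.png

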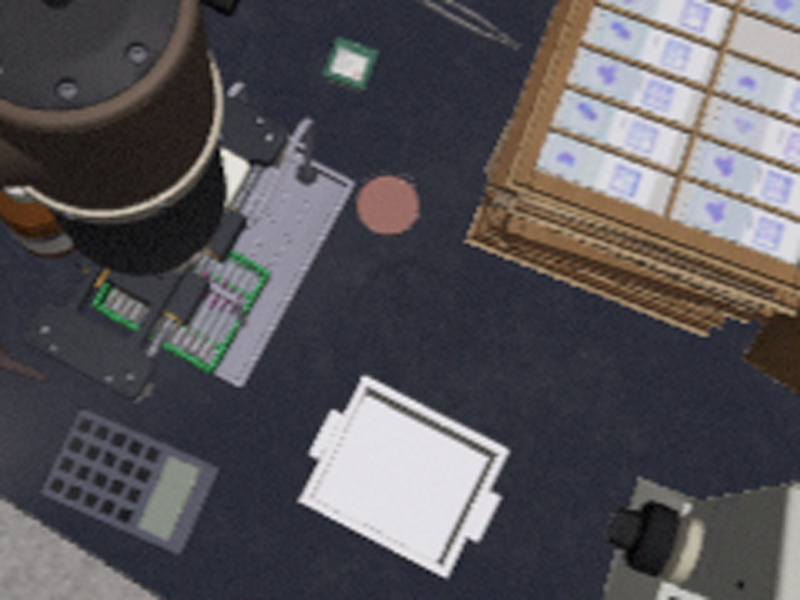

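The rack hangs upright in the gripper at (350,390), and the empty dish is undisturbed. The hook tips are at (256,312) and (328,342); I'll check the stand pose against them.

Run:
```python
from h import *
np.set_printoptions(precision=4,suppress=True)
s=dict(np.load("scene.npz"));c=dict(np.load("top.npz"))
a=np.radians(-27.2); O=np.array([.5607,-.1459]); X=np.array([np.cos(a),np.sin(a)]); Y=np.array([-X[1],X[0]])
def W(x,y,z): return np.r_[O+x*X+y*Y,z]
for y in(.028,-.028):
    p=proj(s,W(-.004,y,.155)); print("tip scene crop j",(p-[230,100])/.3, "trough",(proj(s,W(.018,y,.137))-[230,100])/.3)
    p=proj(c,W(.078,y,.16)); print("arch top crop c1",(p-[210,125])*5.7)
for q in((256,312),(328,342)):
    P=ray(s,230+q[0]*.3,100+q[1]*.3,.155)[:2]-O; print("tip meas in tray",P@X,P@Y)
for q in((292,62),(412,122)):
    P=crop(c,q,210,125,5.7,.158)[:2]-O; print("arch meas in tray",P@X,P@Y)
for q in((300,238),(425,285)): # bar bends now
    P=ray(s,230+q[0]*.3,100+q[1]*.3,.178)[:2]-O; print("bar end in tray",P@X,P@Y)
```

```text
tip scene crop j [322.3791 336.7677] trough [293.6586 377.9788]
arch top crop c1 [287.8507  58.0493]
tip scene crop j [250.1764 309.0292] trough [222.24   348.1409]
arch top crop c1 [406.5231 121.021 ]
tip meas in tray -0.0032017374087051523 -0.022488312027530672
tip meas in tray -0.000819369082583002 0.03504936793117476
arch meas in tray 0.07837357632945248 0.027457546743653787
arch meas in tray 0.07976708588030901 -0.028521329054466565
bar end in tray -0.06668946942861186 -0.048996877220497885
bar end in tray -0.05902466704970668 0.05295887259651351
```

Both cameras agree on the stand to within a few mm, and the scene view suggests the bar should go about +2 mm in y. Now advance 78 mm into the hooks.

```bash
python3 -m handwheel '[[-2,-4,0,0,4],[0,-9,0,0,4],[0,-14,0,0,4],[0,-16,0,0,4],[0,-15,0,0,4],[0,-11,0,0,4],[0,-6,0,0,4],[0,-3,0,0,4]]'; python3 -m handwheel '[[0,0,4,0,4],[0,0,6,0,4],[0,0,6,0,4],[0,0,6,0,4],[0,0,3,0,4],[0,0,0,0,4],[0,0,0,0,4],[0,0,0,0,4]]'
python3 - <<'E'
from plant import vision
import cv2
cv2.imwrite("pics/k.png",cv2.resize(vision.capture("scene")["color"][155:245,250:370,::-1],(800,600),interpolation=cv2.INTER_CUBIC))
E
```

```text
time_s: 20.65
tcp_pos: [0.5779, -0.1524, 0.1599]
eef_rot: [180.0, -0.0, -117.2]
contact_force: [0.1, 0.5, -1.7]
gripper_width: 0.0091
time_s: 21.65
tcp_pos: [0.5779, -0.1522, 0.1353]
eef_rot: [-180.0, 0.0, -117.2]
contact_force: [0.6, 0.2, -1.7]
gripper_width: 0.0087
```

View pics/k.png

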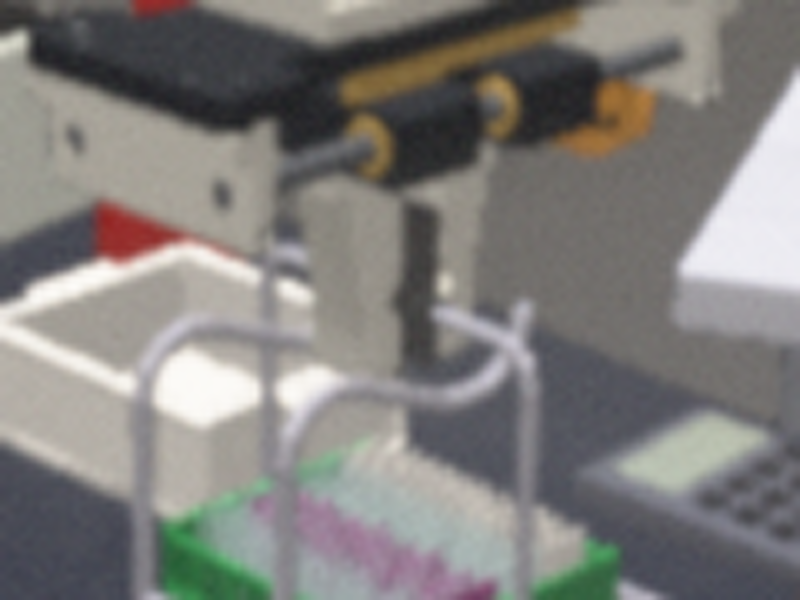

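The bar is above the rods, with the tip at (520,310), the bar passing behind it, and the rack level between the posts. Lower gently while watching the force.

```bash
python3 -m handwheel '[[0,0,2,0,4],[0,0,2,0,4],[0,0,2,0,4],[0,0,2,0,4],[0,0,1.5,0,4],[0,0,1.5,0,4],[0,0,1,0,4],[0,0,0,0,4]]'
python3 - <<'E'
from plant import vision,get_state
import cv2
print(get_state()["contact_force"])
cv2.imwrite("pics/l.png",cv2.resize(vision.capture("scene")["color"][155:245,250:370,::-1],(800,600),interpolation=cv2.INTER_CUBIC))
E
```

```text
time_s: 22.7
tcp_pos: [0.5777, -0.1523, 0.123]
eef_rot: [180.0, -0.0, -117.2]
contact_force: [0.0, 0.7, -2.0]
gripper_width: 0.0087
[ 0.01585845  0.67760993 -1.98826169]
```

View pics/l.png

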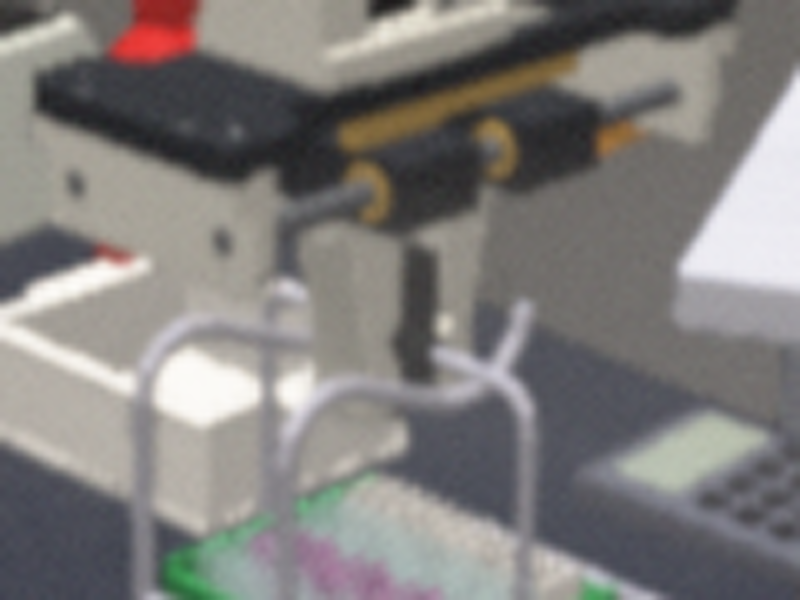

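```bash
python3 -m handwheel '[[0,0,0.8,0,4],[0,0,0.8,0,4],[0,0,0.8,0,4],[0,0,0.6,0,4],[0,0,0,0,4],[0,0,0,0,4],[0,0,0,0,4],[0,0,0,0,4]]'
```

```text
time_s: 23.75
tcp_pos: [0.5777, -0.1523, 0.1201]
eef_rot: [180.0, -0.0, -117.2]
contact_force: [1.1, 0.3, -2.8]
gripper_width: 0.0085
```

```bash
python3 -m handwheel '[[0,0,0.7,0,4],[0,0,0.7,0,4],[0,0,0.6,0,4],[0,0,0,0,4],[0,0,0,0,4],[0,0,0,0,4],[0,0,0,0,4],[0,0,0,0,4]]'
```

```text
time_s: 24.75
tcp_pos: [0.578, -0.1523, 0.1193]
eef_rot: [-179.9, 0.0, -117.1]
contact_force: [-3.5, 1.8, 7.8]
gripper_width: 0.0091
```

The bar has seated (+7.8 N at bar z≈0.139). Release and rise.

```bash
python3 -m handwheel '[[0,0,0,0,12],[0,0,0,0,16],[0,0,0,0,25],[0,0,0,0,40],[0,0,0,0,40],[0,0,0,0,40],[0,0,0,0,40],[0,0,0,0,40]]'
python3 - <<'E'
from plant import vision
import cv2
cv2.imwrite("pics/m.png",cv2.resize(vision.capture("scene")["color"][155:245,250:370,::-1],(800,600),interpolation=cv2.INTER_CUBIC))
E
```

```text
time_s: 25.75
tcp_pos: [0.5778, -0.1522, 0.1181]
eef_rot: [-180.0, 0.0, -117.2]
contact_force: [-0.7, 0.2, 0.2]
gripper_width: 0.0398
```

View pics/m.png

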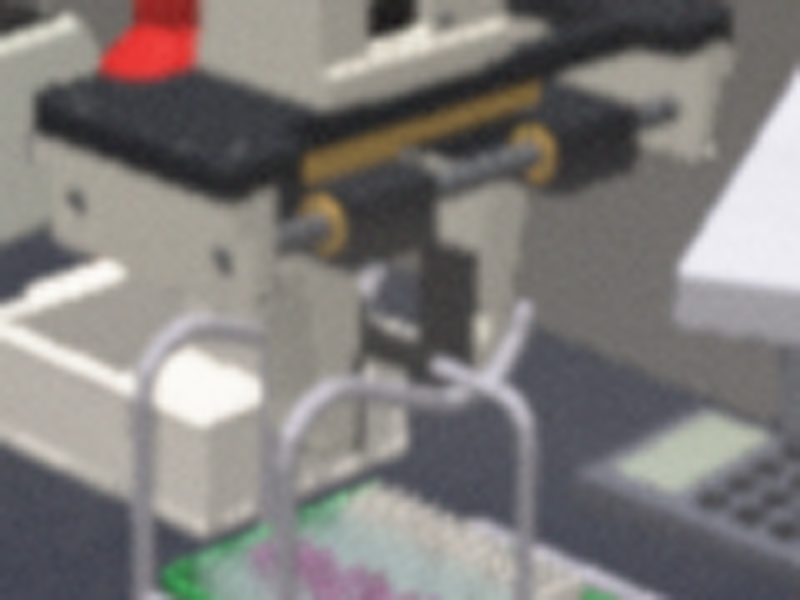

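Released: no force on the wrist, and the rack rests on the rods. Rising and clearing off.

```bash
python3 -m handwheel '[[0,0,-3,0,40],[0,0,-8,0,40],[0,0,-15,0,40],[0,0,-20,0,40],[0,0,-25,0,40],[0,0,-25,0,40],[0,0,-20,0,40],[0,0,0,0,40]]'; python3 -m handwheel '[[0,20,0,0,40],[0,30,0,0,40],[0,30,0,0,40],[0,30,0,0,40],[0,20,0,0,40],[0,0,0,0,40],[0,0,0,0,40],[0,0,0,0,40]]'
python3 - <<'E'
from plant import vision
from h import *
import cv2
s=vision.capture("scene");c=vision.capture("top")
cv2.imwrite("pics/n.png",cv2.resize(s["color"][150:285,230:410,::-1],(800,600),interpolation=cv2.INTER_CUBIC))
cv2.imwrite("pics/o.png",cv2.resize(c["color"][110:290,190:430,::-1],(800,600),interpolation=cv2.INTER_CUBIC))
E
```

```text
time_s: 26.8
tcp_pos: [0.5789, -0.1524, 0.237]
eef_rot: [-179.8, 0.1, -117.1]
contact_force: [-0.1, -0.6, 0.1]
gripper_width: 0.0402
time_s: 27.8
tcp_pos: [0.4626, -0.0931, 0.2339]
eef_rot: [180.0, -0.0, -117.2]
contact_force: [-0.4, -0.6, -0.0]
gripper_width: 0.0402
```

View pics/n.png

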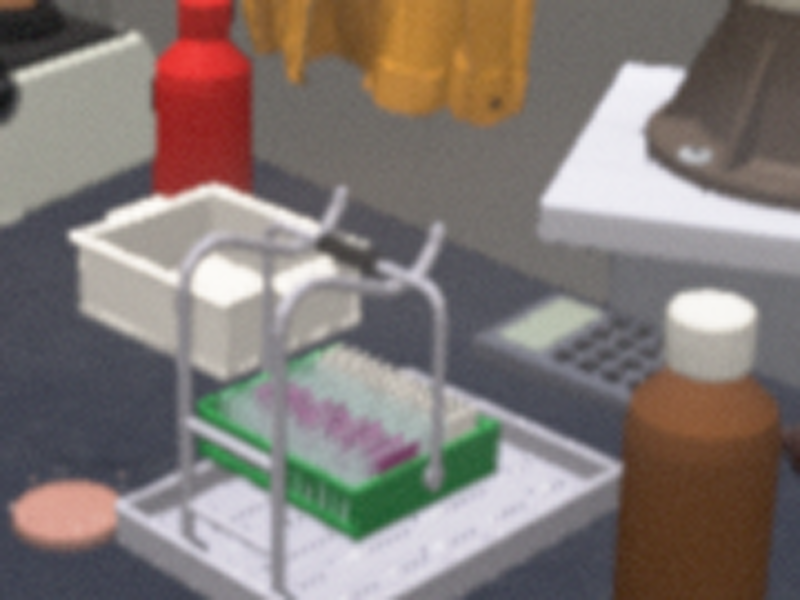

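View pics/o.png

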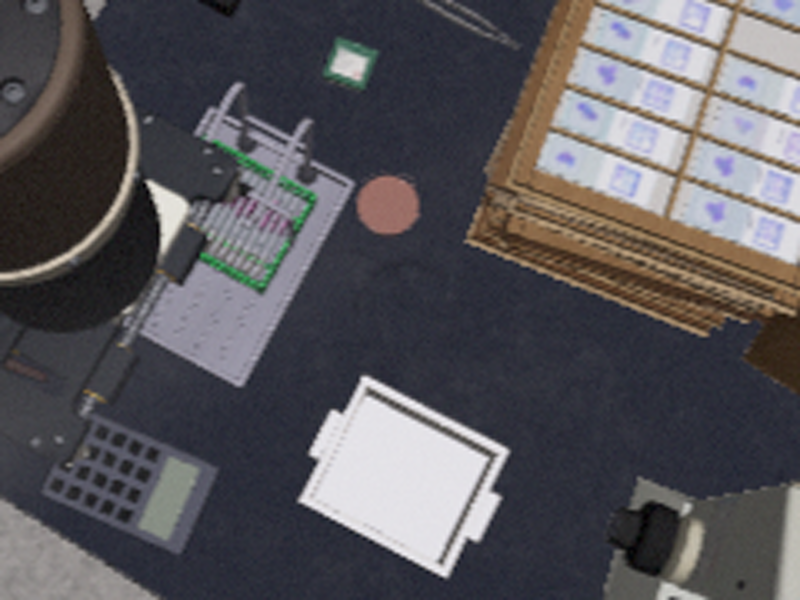

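The rack hangs level in both hooks, with the sleeve at about (348,250), clear of the bottle at (700,450). Measure the sleeve's position before handing in.

Run:
```python
from plant import vision,get_state
from h import *
import cv2
s=vision.capture("scene");k=180/800
a=np.radians(-27.2); O=np.array([.5607,-.1459]); X=np.array([np.cos(a),np.sin(a)]); Y=np.array([-X[1],X[0]])
for q,z in(((348,250),.14),((320,238),.14),((378,263),.14),((343,190),.155),((438,228),.155)):
    P=ray(s,230+q[0]*k,150+q[1]*k,z)[:2]-O; print(q,(P@X).round(4),(P@Y).round(4))
C=cloud(s); m=(np.hypot(C[...,0]-.579,C[...,1]+.005)<.04)&(C[...,2]>.135); print("bottle cap",C[m].mean(0),C[m][:,2].max())
print(get_state()["contact_force"],get_state()["time_s"])
cv2.imwrite("pics/p.png",cv2.resize(s["color"][190:235,270:330,::-1],(800,600),interpolation=cv2.INTER_CUBIC))
```

```text
(348, 250) 0.0129 -0.0021
(320, 238) 0.0125 -0.0192
(378, 263) 0.0134 0.0158
(343, 190) -0.0068 -0.0251
(438, 228) -0.0055 0.0311
bottle cap [ 0.58559631 -0.00249145  0.14103725] 0.14393164907513467
[-0.20671705  0.74040589 -0.70267182] 27.95
```

View pics/p.png

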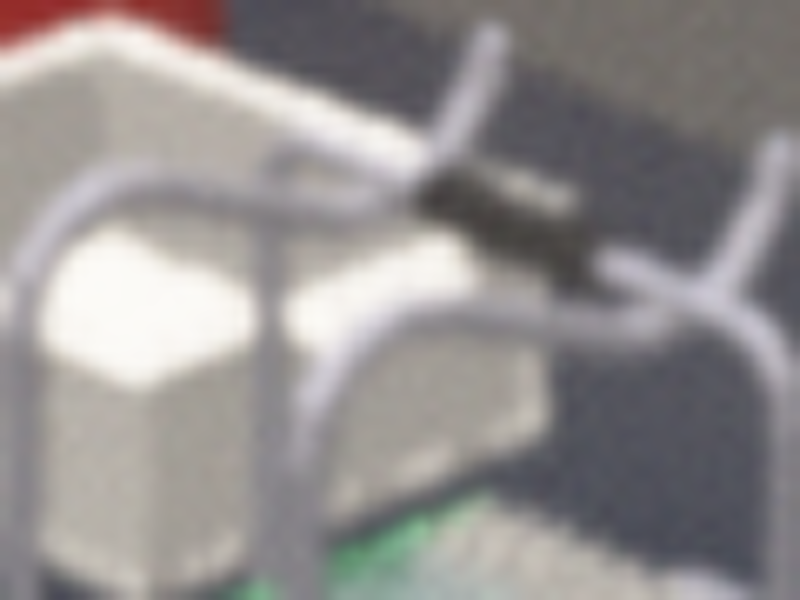

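In the close crop both bare wire sections lie in the hook troughs. The sleeve (505,215) sits between them, about 5 mm to one side, which is inside the 14 mm limit.

```bash
python3 -c "
from plant import r
print(r.close_job())"
```

```text
the job is handed in; nothing more can be done
None
```

The bottle is out of the tray, the slide rack hangs from both hooks, and I handed the job in at about 28 s of the 64 s allowed. The interface gives no verdict, so what follows comes from my own last checks.

- **Bottle:** I lifted the brown bottle by its cap and set it upright on the bare table left of the tray, at about (0.58, -0.005). The last picture shows it upright and clear of the rack. The cap top measured about 0.141–0.144 m; 0.140 m is expected with the bottle on the table, and the depth readings run up to about 3 mm high.
- **Rack:** I lifted it straight out of the dish by the rubber sleeve and hung it on the hooks. It stayed upright in every picture on the way and looks level now, with both bare wire sections in the troughs.
- **Rack position:** The bar is about 3–5 mm forward of the hook seat and 2–5 mm to one side (scene camera), within the limits. When it seated, the bar's height was about 0.139 m against the 0.140 m nominal.
- **Everything else:** The dish, petri dish and cover-glass box look unmoved in the top view. The gripper is clear of everything, with force readings at noise level.

**Disagreement:** The two cameras differ by a few millimetres (about 4 mm sideways) on where the hooks are. That is why the rack sits slightly off centre, and I left it because it is well inside the 14 mm limit.

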